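# Take the bound book out of the press

## Robot

A 6-joint arm with a two-finger parallel gripper is mounted at the origin on the work surface. World frame = base frame: x ahead of the robot, y to its left, z up, the work surface at z = 0. Lengths are in m, angles in degrees, forces in N, time in s.
With the tool pointing down it reaches from about 0.35 to 0.875 m from the base axis. Payload 4.2 kg.
Tool frame: the origin (TCP) lies on the centre line of the jaws, within the pads' length; the fingertips stand 19 mm ahead of it and the grasp point (between the pads) is the TCP; z points along the fingers, y is the line along which they close (so a half turn about z gives the same grasp; the last joint's range is limited). The gripper opens to 87 mm and grips with 3 to 60 N. Pads are 19 mm wide; open, the fingers measure 117 mm over their backs; the gripper's body (75 mm by 190 mm) begins 51 mm behind the grasp point.
Start: joints at [-62.475, 22.042, 0.453, 0, -68.411, -14.817], TCP at [0.138, -0.61, 0.242] pointing down, gripper open.
Joint ranges: [-179.83, 179.83], [-69.29, 118.12], [-61.27, 80.66], [-181.25, 117.63], [-171.15, -9.14], [-177.46, 177.46]. Speed limits (degrees/s): [159.86, 159.86, 180, 180, 180, 180].

## Interface

Orientations are given as a 3x3 rotation matrix whose columns are the frame's x, y, z axes.
In Python, from station import sense, capture, finish_job, search_frame, masks_of gives the robot as it stands.
- The arm moves only by the tool drive_tool, never from a script. Its argument "rows" is a list of rows, each a list of 7 numbers: the opening in per cent of the stroke, from 0 (shut) to 100 (fully open), then the shift along the world's x, y, z in mm, then the turn, a rotation vector about the world's x, y, z in rad. In form: [[fingers, dx, dy, dz, wx, wy, wz], ...]. A call has 1 to 5 rows; each row shifts and turns the commanded pose from where the row before left it; what a row does not reach is not made up. A row lasts 1/12 s, in which the tool goes at most 41.7 mm and 7.16 degrees, less where a joint would pass 70% of its speed; a pose out of reach is approached as far as the arm can. A call is refused whole if a number of a shift passes 41.7 or a number of a turn 0.125, either way. A call with a gripper value outside its range is refused whole. The fingers move at their own pace and stop on an object; the grip force is fixed at half the most. Time passes only in rows, so rows that do not move let the fingers close. It gives the time, the measured TCP pose, the force, the opening and the grip force at its end, in the units of the state.
- sense(): the state, without advancing time (a new reading comes with each control period).
- capture(name): name is "side" or "top"; returns a dict with "frame" (480x640x3 uint8, red, green, blue), "z_map" (480x640 float32, m along the optical axis (not along the pixel's ray), 0 where there is no reading), "fx", "fy", "cx", "cy" (pixels), "distortion" ([k1, k2, p1, p2, k3] as OpenCV has them; the pictures are not rectified), "R" (3x3) and "t" (3): a world point X has camera coordinates R X + t. Camera axes: x right, y down, z forward; pixel columns grow to the right and rows downward; lengths in m; the calibration is good to about 2 mm. A picture is of the moment at which its call begins.
- finish_job(): hands the job in; it is judged then, once.
Trained networks look in a picture, given as the dict that the camera call returned (one of the last four; its "shot" number tells which), for a name from the list of things; names that differ only in an ending like _2 or _b are one class to them, and where a whole thing is asked for, a point or a joint stands for the part that bears it (a point fixed in the world has none). Each returns a list of dicts, best first, with "p" (0 to 1); they miss things now and then, are a little off and sometimes report something else, mostly with a low value. They report only what shows in the picture. A call takes as long as a camera call.
- search_frame(label, picture): "xy" ([column, row] in pixels, amid what is visible of it).
- masks_of(label, picture): "region" (480x640 bool, what is visible of it) and "xy" ([column, row] in pixels, amid what is visible of it).
The state is a dict: "time_s": time; "joints": joint angles; "joint_velocities": joint speeds; "effort": joint torques, N m; "tcp_pos": TCP position; "ee_rot": TCP orientation; "wrist_force": force on the tool from outside, world axes, zero at the start; "moment": the same for the moment, N m; "gripper_width": opening from 0.0 (shut) to 1.0 (fully open); "gripper_force": force on a finger pad.
Only numpy, scipy, OpenCV 4.12 (cv2) and the standard library are available. Lean on these libraries where they do the work, as an engineer would, in place of code of your own. Each camera call takes 0.05 s, during which the arm holds its last target. There are 200 camera calls.

## Task

Slide the press's jaw fully open so that its steel hooks clear the book, then lift the finished book out and stand it, spine up as it was, in the middle of the bare plywood board. Set it down rather than dropping it, and leave the jaw open.

Things in the scene. Friction and masses are not known exactly. Their poses are not given: they have to be found in the camera images.
- jaw (a joint): Opening of the press's sliding jaw in m: near 0 = closed on the book, 0.075 = fully open (end stop). It slides straight and level along the -x axis of jaw_handle (roughly towards the robot), moves against about 4 N of friction and stays where it is left.
- jaw_handle (a point): Grip point on the axis of the sliding jaw's upright round wooden handle: 24 mm in diameter, from 34 mm below to 26 mm above this point; it moves with the jaw. z is up, +x points to the book, y along the jaw. The jaw's uprights begin 65 mm from the axis in +x; their steel hooks (13 to 21 mm above this point) reach over both ends of the book while closed. The green iron press is fixed.
- book_grip (a point): Place to grip the stiff brown book that stands spine up in the press: on its mid-plane and mid-length, 20 mm below the top of the spine, 70 mm above its foot. The book is 36 mm thick (x), 145 mm long (y), 90 mm tall (z up), 0.3 to 0.55 kg. The jaws touch only the two ends of its length; at mid-length an 84 mm wide gap in both, open to 50 mm below this point, lets fingers down on both faces.
- board_top (a point): Centre of the top face of the bare plywood board, 200 mm (x) x 240 mm (y), 18 mm thick, lying on the bench, fixed, with nothing on it; z is up.

How it is judged (in metres and radians):
On the way, in this order (a step that is already met when the one before it is completed fails the run):
1. the jaw is slid open (at least 60 mm) with the book still standing in the press (value of joint jaw above 0.06 m and distance of book_grip from where it was at the start of the episode below 0.02 m), for 0.1 s.
2. the book is lifted at least 40 mm, upright (distance of book_grip from where it was at the start of the episode above 0.04 m and z of book_grip in the frame of jaw_handle above 0.03 m and angle between book_grip's own z axis and vertical below 0.35 rad), for 0.1 s.
3. the book is brought down on the board (to within 15 mm) while still held in the fingers (z of book_grip in the frame of board_top below 0.085 m and horizontal distance between book_grip and board_top below 0.045 m and contact force between the fingers and book above 0.5 N), for 0.05 s.
At the end, for the whole second after the job is handed in: The book stands at rest on the plywood board, spine up within 10 degrees, its middle within 45 mm of the board's middle, and the jaw is still open by at least 55 mm (horizontal distance between book_grip and board_top below 0.045 m and z of book_grip in the frame of board_top between 0.065 and 0.075 m and angle between book_grip's own z axis and vertical below 0.17 rad and linear speed of book below 0.02 m/s and value of joint jaw above 0.055 m); the robot touches nothing.
It fails at once if the book is tipped over by more than 40 degrees (angle between book_grip's own z axis and vertical above 0.7 rad).
It also fails if it takes over 54 s, if anything falls off the work surface, if the arm or the gripper's body presses on something with over 40 N, if the wrist force passes 120 N, or if a joint passes its speed limit or range.

## Working session

There is one attempt and no reset: what is moved stays moved. The work goes in short steps, Python scripts to look and compute and a tool call to move; the robot and the scene stay as the last step left them, time stands still between calls to the robot, and variables do not carry over. Pictures are saved under pics/ and viewed, at most 10 in all, crops included, and the job is handed in when it is done.

Besides the shell and the picture viewer there is one more tool, called after "Request:" as name([rows], argument=value, ...), one row to a line, values as JSON. drive_tool: Moves the arm, as the interface text tells. Its arguments: {"type":"object","properties":{"rows":{"type":"array"}},"required":["rows"]}

```bash
mkdir -p pics; cat > h.py <<'E'
import numpy as np, cv2
from station import *
def cloud(p):
    K=np.array([[p['fx'],0,p['cx']],[0,p['fy'],p['cy']],[0,0,1]]);R=np.array(p['R']);t=np.array(p['t'])
    v,u=np.mgrid[0:480,0:640]
    n=cv2.undistortPoints(np.stack([u,v],-1).reshape(-1,1,2).astype(np.float32),K,np.array(p['distortion'])).reshape(480,640,2)
    z=p['z_map']; c=np.dstack([n*z[...,None],z])
    w=(c-t)@R; w[z<=0]=np.nan
    return w
E
python3 - <<'E'
from h import *
for c in ('side','top'):
    p=capture(c); w=cloud(p); cv2.imwrite(f'pics/{c}1.png',p['frame'][:,:,::-1])
    print(c,'campos',-np.array(p['R']).T@p['t'])
    for l in ('jaw_handle','book_grip','board_top'):
        for d in search_frame(l,p)[:2]:
            x,y=map(int,d['xy']); print(l,'pt',d['p'],d['xy'],w[y,x])
        for d in masks_of(l,p)[:2]:
            r=d['region']; q=w[r]; q=q[~np.isnan(q[:,0])]
            if len(q): print(l,'mask',d['p'],d['xy'],r.sum(),np.percentile(q,[2,50,98],axis=0).round(3).tolist())
s=sense();print(s['time_s'],s['tcp_pos'],s['ee_rot'])
E
```

```text
side campos [0.22222595 0.65202892 0.51936677]
jaw_handle pt 0.72 [269.6, 361.4] [0.56075106 0.19861927 0.03253553]
jaw_handle mask 0.97 [272.2, 362.4] 8685 [[0.483, 0.139, 0.026], [0.55, 0.213, 0.042], [0.6, 0.29, 0.121]]
jaw_handle mask 0.22 [223.1, 327.4] 3383 [[0.577, 0.161, 0.024], [0.601, 0.237, 0.09], [0.632, 0.294, 0.11]]
book_grip pt 0.74 [221.0, 330.3] [0.59897568 0.24830414 0.10838486]
book_grip mask 0.66 [224.5, 329.5] 3074 [[0.577, 0.162, 0.028], [0.601, 0.233, 0.09], [0.629, 0.294, 0.11]]
board_top pt 0.94 [389.9, 258.6] [ 0.53083809 -0.19086741  0.01717657]
board_top mask 0.81 [392.1, 258.7] 6361 [[0.426, -0.323, 0.002], [0.52, -0.184, 0.016], [0.631, -0.085, 0.018]]
top campos [0.38359826 0.00181576 1.00432611]
jaw_handle pt 0.86 [202.1, 267.4] [0.55043171 0.202757   0.03294278]
jaw_handle mask 0.76 [202.1, 268.6] 5161 [[0.487, 0.129, 0.03], [0.549, 0.196, 0.034], [0.609, 0.281, 0.124]]
book_grip pt 0.71 [186.4, 231.2] [0.60505145 0.21006469 0.1073391 ]
book_grip mask 0.97 [186.3, 232.4] 1844 [[0.584, 0.155, 0.032], [0.603, 0.219, 0.108], [0.638, 0.283, 0.112]]
board_top pt 0.8 [421.9, 252.6] [ 0.52690666 -0.21224347  0.01739606]
board_top mask 0.9 [421.8, 250.9] 12815 [[0.43, -0.329, 0.013], [0.528, -0.212, 0.017], [0.631, -0.096, 0.021]]
0.7 [ 0.13750619 -0.60966893  0.24157804] [[-9.75509022e-01 -2.19959421e-01  4.14362057e-05]
 [-2.19959422e-01  9.75509022e-01 -2.12183523e-05]
 [-3.57542160e-05 -2.98129779e-05 -9.99999999e-01]]
```

```bash
python3 - <<'E'
from h import *
p=capture('top'); w=cloud(p)
cv2.imwrite('pics/crop.png',cv2.resize(p['frame'][180:330,120:300,::-1],None,fx=4,fy=4)[:600,:720])
def rect(q):
    c,s,a=cv2.minAreaRect((q[:,:2]*1000).astype(np.float32)); print(' rect',np.round(c,1),np.round(s,1),round(a,1),len(q),'z',np.median(q[:,2]).round(4))
m=masks_of('book_grip',p)[0]['region']; q=w[m]; q=q[np.abs(q[:,2]-0.108)<.006]; rect(q)
c=q[:,:2].mean(0); print('mean',c,'pca',np.linalg.svd(q[:,:2]-c,full_matrices=False)[2][0])
m=masks_of('board_top',p)[0]['region']; q=w[m]; q=q[np.abs(q[:,2]-0.018)<.005]; rect(q)
z=w[...,2]
print('highest jaw things:')
b=(w[...,0]>.42)&(w[...,0]<.58)&(w[...,1]>.1)&(w[...,1]<.33)&(z>.06)
n,l,st,ce=cv2.connectedComponentsWithStats(b.astype(np.uint8))
for i in range(1,n):
    if st[i,4]>15: q=w[l==i]; print(st[i],q.mean(0).round(4),q.min(0).round(3),q.max(0).round(3)); 
E
```

```text
rect [604.1 215.2] [ 51.2 150.7] 12.9 1351 z 0.109
mean [0.61131368 0.21914194] pca [-0.23171228  0.97278437]
 rect [ 531.3 -214.2] [240.6 201.4] 81.3 12527 z 0.0172
highest jaw things:
[213 240   9   7  26] [0.5795 0.1615 0.0878] [0.579 0.157 0.061] [0.58  0.165 0.12 ]
[225 245   9  13  67] [0.5676 0.1442 0.0691] [0.557 0.138 0.06 ] [0.579 0.15  0.078]
[141 248  31  34 560] [0.5605 0.2674 0.101 ] [0.528 0.252 0.06 ] [0.58  0.291 0.125]
[191 279  20  16 232] [0.5034 0.1914 0.1135] [0.494 0.182 0.068] [0.516 0.206 0.129]
```

View pics/crop.png

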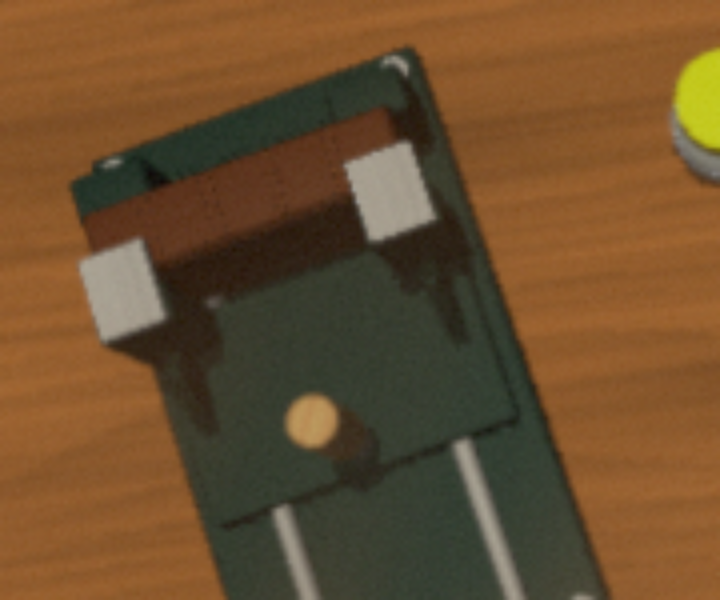

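View pics/side1.png

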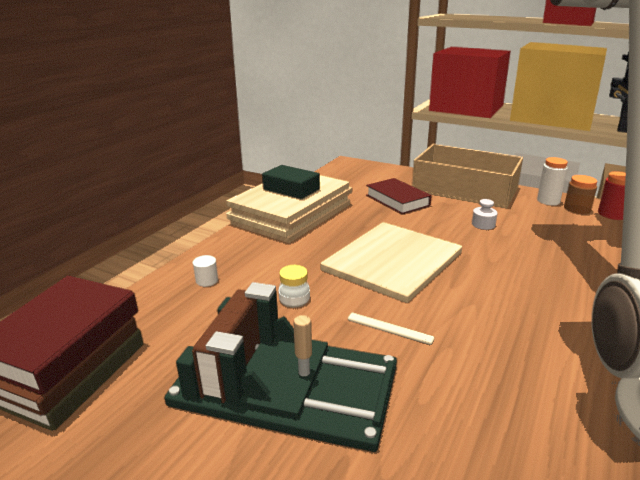

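```bash
python3 - <<'E'
from h import *
p=capture('top'); w=cloud(p); z=w[...,2]; f=p['frame'].astype(int)
inb=(w[...,0]>.35)&(w[...,0]<.72)&(w[...,1]>.05)&(w[...,1]<.36)
def rect(b,name):
    n,l,st,ce=cv2.connectedComponentsWithStats(b.astype(np.uint8))
    for i in range(1,n):
        if st[i,4]<40: continue
        q=w[l==i]; c,s,a=cv2.minAreaRect((q[:,:2]*1000).astype(np.float32)); print(name,np.round(c,1),np.round(s,1),round(a,1),len(q),'z',np.median(q[:,2]).round(4),'mean',q.mean(0).round(4),'px',ce[i].round(0))
rect(inb&(z>.121),'z>.121')
rect(inb&(z>.1)&(z<.117)&(f[...,0]>f[...,1]*1.4),'bookred')
rect(inb&(z>.012)&(z<.2),'press')
# book top edges
b=inb&(z>.104)&(z<.118)&(f[...,0]>f[...,1]*1.35)
q=w[b][:,:2]
K=np.linspace(.16,.28,13)
for y0,y1 in zip(K,K[1:]):
    s=q[(q[:,1]>=y0)&(q[:,1]<y1)]
    if len(s): print(round((y0+y1)/2,3),np.percentile(s[:,0],[3,97]).round(4),len(s))
E
```

```text
z>.121 [505.4 194.5] [22.6 20.8] 81.2 137 z 0.1251 mean [0.5053 0.1941 0.125 ] px [197. 285.]
bookred [610.2 219.3] [ 36.5 145.1] 13.4 1318 z 0.1089 mean [0.611  0.2193 0.1087] px [180. 228.]
press [534.2 200.9] [301.2 171.7] 13.2 14190 z 0.0314 mean [0.5255 0.1956 0.0456] px [205. 279.]
0.165 [0.6142 0.6398] 58
0.175 [0.6042 0.637 ] 92
0.185 [0.6012 0.6346] 112
0.195 [0.5983 0.6323] 111
0.205 [0.5972 0.6301] 114
0.215 [0.5938 0.6274] 110
0.225 [0.5921 0.626 ] 111
0.235 [0.5896 0.6224] 112
0.245 [0.5879 0.6209] 109
0.255 [0.5844 0.6186] 115
0.265 [0.5863 0.6162] 73
0.275 [0.5537 0.6141] 57
```

Request:
drive_tool([
  [100,25,33,0,0,0,0.005],
  [100,25,33,0,0,0,0.005],
  [100,25,33,0,0,0,0],
  [100,25,33,0,0,0,0],
  [100,25,33,0,0,0,0],
])

```text
time_s: 1.32
tcp_pos: [0.2632, -0.4431, 0.2417]
ee_rot: [[-0.973, -0.229, 0.0], [-0.229, 0.973, -0.0], [-0.0, -0.0, -1.0]]
wrist_force: [0.8, -1.3, 0.1]
gripper_width: 0.999
gripper_force: 0.0
```

Request:
drive_tool([
  [100,25,33,0,0,0,0],
  [100,25,33,0,0,0,0],
  [100,25,33,0,0,0,0],
  [100,25,33,0,0,0,0],
  [100,25,33,0,0,0,0],
])

```text
time_s: 1.73
tcp_pos: [0.3884, -0.2779, 0.2421]
ee_rot: [[-0.973, -0.23, 0.001], [-0.23, 0.973, -0.0], [-0.001, -0.001, -1.0]]
wrist_force: [0.8, -0.1, -0.4]
gripper_width: 1.001
gripper_force: 0.0
```

Request:
drive_tool([
  [100,25,33,0,0,0,0],
  [100,25,33,0,0,0,0],
  [100,6,37,0,0,0,0],
  [100,6,37,0,0,0,0],
  [100,6,37,0,0,0,0],
])

```text
time_s: 2.15
tcp_pos: [0.4558, -0.1008, 0.2417]
ee_rot: [[-0.973, -0.23, 0.0], [-0.23, 0.973, 0.0], [-0.0, -0.0, -1.0]]
wrist_force: [0.2, 0.5, 0.3]
gripper_width: 0.999
gripper_force: 0.0
```

Request:
drive_tool([
  [100,6,37,0,0,0,0],
  [100,6,37,0,0,0,0],
  [100,6,37,0,0,0,0],
  [100,6,37,0,0,0,0],
  [100,6,37,0,0,0,0],
])

```text
time_s: 2.57
tcp_pos: [0.4854, 0.0843, 0.242]
ee_rot: [[-0.973, -0.23, 0.001], [-0.23, 0.973, 0.0], [-0.001, 0.0, -1.0]]
wrist_force: [0.4, -0.3, 0.7]
gripper_width: 0.999
gripper_force: 0.0
```

Request:
drive_tool([
  [100,6,37,0,0,0,0],
  [100,6,37,0,0,0,0],
  [100,6,37,0,0,0,0],
  [100,0,0,0,0,0,0],
  [100,0,0,0,0,0,0],
])

```text
time_s: 2.98
tcp_pos: [0.5035, 0.1951, 0.2411]
ee_rot: [[-0.973, -0.232, -0.001], [-0.232, 0.973, -0.0], [0.001, -0.0, -1.0]]
wrist_force: [0.3, -0.7, -0.3]
gripper_width: 1.007
gripper_force: 0.0
```

Request:
drive_tool([
  [100,1,0,-30,0,0,0],
  [100,1,0,-30,0,0,0],
  [100,0,0,-30,0,0,0],
  [100,0,0,-30,0,0,0],
  [100,0,0,-22,0,0,0],
])

```text
time_s: 3.4
tcp_pos: [0.5044, 0.1914, 0.0976]
ee_rot: [[-0.974, -0.228, -0.002], [-0.228, 0.974, -0.001], [0.003, -0.001, -1.0]]
wrist_force: [0.1, 0.0, 0.8]
gripper_width: 0.999
gripper_force: 0.0
```

Request:
drive_tool([
  [0,0,0,0,0,0,0],
  [0,0,0,0,0,0,0],
  [0,0,0,0,0,0,0],
  [0,0,0,0,0,0,0],
  [0,0,0,0,0,0,0],
])

```text
time_s: 3.82
tcp_pos: [0.5064, 0.1938, 0.1014]
ee_rot: [[-0.973, -0.23, 0.003], [-0.23, 0.973, 0.002], [-0.003, 0.001, -1.0]]
wrist_force: [0.7, -0.7, 0.1]
gripper_width: 0.71
gripper_force: 0.0
```

Request:
drive_tool([
  [0,0,0,0,0,0,0],
  [0,0,0,0,0,0,0],
  [0,0,0,0,0,0,0],
  [0,0,0,0,0,0,0],
  [0,0,0,0,0,0,0],
])

```text
time_s: 4.23
tcp_pos: [0.5055, 0.1934, 0.0996]
ee_rot: [[-0.973, -0.23, 0.0], [-0.23, 0.973, 0.0], [-0.0, 0.0, -1.0]]
wrist_force: [0.1, -0.6, -0.0]
gripper_width: 0.325
gripper_force: 0.0
```

Request:
drive_tool([
  [0,0,0,0,0,0,0],
  [0,0,0,0,0,0,0],
  [0,0,0,0,0,0,0],
  [0,0,0,0,0,0,0],
  [0,0,0,0,0,0,0],
])

```text
time_s: 4.65
tcp_pos: [0.5054, 0.1942, 0.0995]
ee_rot: [[-0.973, -0.23, 0.0], [-0.23, 0.973, 0.001], [-0.0, 0.001, -1.0]]
wrist_force: [-2.5, 5.1, 0.5]
gripper_width: 0.272
gripper_force: 30.0
```

Request:
drive_tool([
  [0,-3,-0.7,0,0,0,0],
  [0,-8,-1.9,0,0,0,0],
  [0,-10,-2.4,0,0,0,0],
  [0,-10,-2.4,0,0,0,0],
  [0,-10,-2.4,0,0,0,0],
])

```text
time_s: 5.07
tcp_pos: [0.4661, 0.1851, 0.0996]
ee_rot: [[-0.973, -0.23, 0.005], [-0.23, 0.973, 0.003], [-0.005, 0.002, -1.0]]
wrist_force: [4.7, 5.7, -5.3]
gripper_width: 0.269
gripper_force: 30.0
```

Request:
drive_tool([
  [0,-10,-2.4,0,0,0,0],
  [0,-10,-2.4,0,0,0,0],
  [0,-8,-1.9,0,0,0,0],
  [0,-3,-0.7,0,0,0,0],
  [0,0,0,0,0,0,0],
])

```text
time_s: 5.48
tcp_pos: [0.4363, 0.1782, 0.0996]
ee_rot: [[-0.973, -0.231, 0.008], [-0.231, 0.973, 0.005], [-0.008, 0.003, -1.0]]
wrist_force: [8.8, 5.5, -11.7]
gripper_width: 0.27
gripper_force: 30.0
```

Request:
drive_tool([
  [0,-2,-0.5,0,0,0,0],
  [0,-1,-0.2,0,0,0,0],
  [0,0,0,0,0,0,0],
  [0,0,0,0,0,0,0],
  [100,0,0,0,0,0,0],
])

```text
time_s: 5.9
tcp_pos: [0.4334, 0.1767, 0.0997]
ee_rot: [[-0.973, -0.23, 0.005], [-0.23, 0.973, 0.002], [-0.005, 0.001, -1.0]]
wrist_force: [0.3, -0.3, 0.8]
gripper_width: 0.295
gripper_force: 0.1
```

Request:
drive_tool([
  [100,0,0,0,0,0,0],
  [100,0,0,0,0,0,0],
  [100,0,0,0,0,0,0],
  [100,0,0,0,0,0,0],
  [100,0,0,0,0,0,0],
])

```text
time_s: 6.32
tcp_pos: [0.4302, 0.1752, 0.0997]
ee_rot: [[-0.973, -0.23, -0.0], [-0.23, 0.973, -0.0], [0.0, -0.0, -1.0]]
wrist_force: [0.1, 0.3, -0.4]
gripper_width: 0.636
gripper_force: 0.0
```

Request:
drive_tool([
  [100,0,0,0,0,0,0],
  [100,0,0,25,0,0,0],
  [100,0,0,35,0,0,0],
  [100,0,0,35,0,0,0],
  [100,0,0,35,0,0,0],
])

```text
time_s: 6.73
tcp_pos: [0.43, 0.1751, 0.2311]
ee_rot: [[-0.973, -0.23, -0.001], [-0.23, 0.973, -0.001], [0.001, -0.0, -1.0]]
wrist_force: [0.5, 1.3, 0.4]
gripper_width: 0.976
gripper_force: 0.0
```

```bash
python3 - <<'E'
from h import *
p=capture('top'); w=cloud(p); z=w[...,2]; f=p['frame'].astype(int)
cv2.imwrite('pics/t2.png',cv2.resize(p['frame'][150:400,80:400,::-1],None,fx=2,fy=2))
inb=(w[...,0]>.55)&(w[...,0]<.72)&(w[...,1]>.1)&(w[...,1]<.32)
b=inb&(z>.1)&(z<.117)&(f[...,0]>f[...,1]*1.35)
q=w[b]; print(len(q),cv2.minAreaRect((q[:,:2]*1000).astype(np.float32)),np.median(q[:,2]))
E
```

```text
1633 ((610.0994873046875, 218.9850311279297), (36.90659713745117, 145.44418334960938), 13.021899223327637) 0.10884955283501524
```

View pics/t2.png

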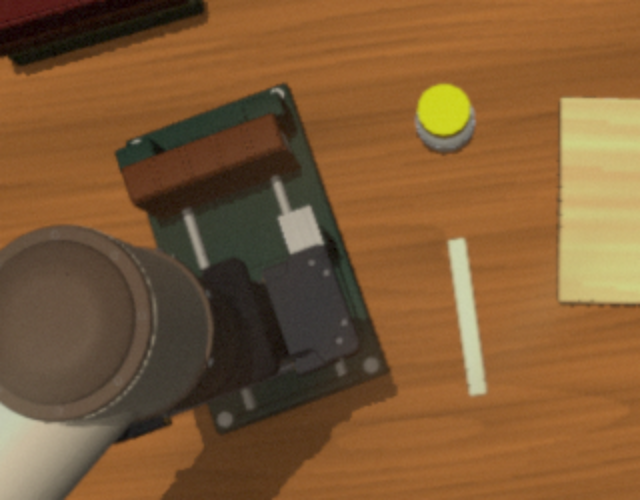

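Request:
drive_tool([
  [100,14,3.5,0,0,0,0.12],
  [100,14,3.5,0,0,0,0.12],
  [100,14,3.5,0,0,0,0.12],
  [100,14,3.5,0,0,0,0.12],
  [100,14,3.5,0,0,0,0.12],
])

```text
time_s: 7.2
tcp_pos: [0.5009, 0.193, 0.2293]
ee_rot: [[-0.669, -0.743, -0.0], [-0.743, 0.669, 0.0], [0.0, 0.0, -1.0]]
wrist_force: [0.1, -0.2, 0.1]
gripper_width: 0.999
gripper_force: 0.0
```

Request:
drive_tool([
  [100,14,3.5,0,0,0,0.12],
  [100,14,3.5,0,0,0,0.12],
  [100,14,3.5,0,0,0,0.12],
  [100,14,3.5,0,0,0,0.12],
  [100,14,3.5,0,0,0,0.12],
])

```text
time_s: 7.62
tcp_pos: [0.571, 0.2105, 0.2291]
ee_rot: [[-0.133, -0.991, -0.001], [-0.991, 0.133, -0.0], [0.0, 0.001, -1.0]]
wrist_force: [0.4, -0.5, -0.3]
gripper_width: 0.997
gripper_force: 0.0
```

Request:
drive_tool([
  [100,14,3,0,0,0,0.12],
  [100,14,3,0,0,0,0.12],
  [100,12,3,0,0,0,0.12],
  [100,0,0,0,0,0,0.01],
  [100,0,0,0,0,0,0],
])

```text
time_s: 8.03
tcp_pos: [0.6104, 0.2193, 0.2285]
ee_rot: [[0.227, -0.974, -0.002], [-0.974, -0.227, -0.001], [0.0, 0.002, -1.0]]
wrist_force: [0.0, 0.0, -0.5]
gripper_width: 0.996
gripper_force: 0.0
```

Request:
drive_tool([
  [100,0,0,-35,0,0,0],
  [100,0,0,-35,0,0,0],
  [100,0,0,-30,0,0,0],
  [100,0,0,-20,0,0,0],
  [100,0,0,-10,0,0,0],
])

```text
time_s: 8.45
tcp_pos: [0.6079, 0.2183, 0.0962]
ee_rot: [[0.227, -0.974, -0.006], [-0.974, -0.227, -0.003], [0.001, 0.006, -1.0]]
wrist_force: [0.4, 0.1, 0.4]
gripper_width: 1.001
gripper_force: 0.0
```

Request:
drive_tool([
  [100,0,0,-10,0,0,0],
  [100,0,0,0,0,0,0],
  [0,0,0,0,0,0,0],
  [0,0,0,0,0,0,0],
  [0,0,0,0,0,0,0],
])

```text
time_s: 8.87
tcp_pos: [0.6113, 0.2199, 0.0913]
ee_rot: [[0.229, -0.973, 0.003], [-0.973, -0.229, 0.002], [-0.001, -0.003, -1.0]]
wrist_force: [1.0, -1.1, 0.8]
gripper_width: 0.856
gripper_force: 0.0
```

Request:
drive_tool([
  [0,0,0,0,0,0,0],
  [0,0,0,0,0,0,0],
  [0,0,0,0,0,0,0],
  [0,0,0,0,0,0,0],
  [0,0,0,0,0,0,0],
])

```text
time_s: 9.28
tcp_pos: [0.6105, 0.2194, 0.0896]
ee_rot: [[0.229, -0.973, 0.0], [-0.973, -0.229, 0.0], [-0.0, -0.0, -1.0]]
wrist_force: [-0.3, 0.4, -0.4]
gripper_width: 0.479
gripper_force: 0.0
```

Request:
drive_tool([
  [0,0,0,0,0,0,0],
  [0,0,0,0,0,0,0],
  [0,0,0,0,0,0,0],
  [0,0,0,0,0,0,0],
  [0,0,0,0,0,0,0],
])

```text
time_s: 9.7
tcp_pos: [0.6104, 0.2194, 0.0895]
ee_rot: [[0.229, -0.973, -0.0], [-0.973, -0.229, -0.0], [0.0, 0.0, -1.0]]
wrist_force: [-0.3, -1.1, 0.7]
gripper_width: 0.408
gripper_force: 30.0
```

Request:
drive_tool([
  [0,0,0,3,0,0,0],
  [0,0,0,8,0,0,0],
  [0,0,0,12,0,0,0],
  [0,0,0,16,0,0,0],
  [0,0,0,16,0,0,0],
])

```text
time_s: 10.12
tcp_pos: [0.6104, 0.2193, 0.1455]
ee_rot: [[0.229, -0.973, -0.0], [-0.973, -0.229, -0.0], [0.0, 0.001, -1.0]]
wrist_force: [0.2, 0.5, -2.9]
gripper_width: 0.418
gripper_force: 30.0
```

Request:
drive_tool([
  [0,0,0,16,0,0,0],
  [0,0,0,16,0,0,0],
  [0,0,0,16,0,0,0],
  [0,0,0,12,0,0,0],
  [0,0,0,5,0,0,0],
])

```text
time_s: 10.53
tcp_pos: [0.6114, 0.2198, 0.213]
ee_rot: [[0.229, -0.973, 0.004], [-0.973, -0.229, 0.002], [-0.001, -0.005, -1.0]]
wrist_force: [0.7, 0.3, -3.1]
gripper_width: 0.411
gripper_force: 30.0
```

Request:
drive_tool([
  [0,-1.5,-8,0,0,0,0],
  [0,-3,-16,0,0,0,0],
  [0,-4,-22,0,0,0,0],
  [0,-4.4,-24,0,0,0,0],
  [0,-4.4,-24,0,0,0,0],
])

```text
time_s: 10.95
tcp_pos: [0.5915, 0.123, 0.208]
ee_rot: [[0.229, -0.973, -0.003], [-0.973, -0.229, -0.001], [0.001, 0.004, -1.0]]
wrist_force: [-0.6, 0.1, -4.0]
gripper_width: 0.413
gripper_force: 30.0
```

Request:
drive_tool([
  [0,-4.4,-24,0,0,0,0],
  [0,-4.4,-24,0,0,0,0],
  [0,-4.4,-24,0,0,0,0],
  [0,-4.4,-24,0,0,0,0],
  [0,-4.4,-24,0,0,0,0],
])

```text
time_s: 11.37
tcp_pos: [0.5692, 0.0029, 0.2083]
ee_rot: [[0.228, -0.974, -0.003], [-0.974, -0.228, -0.001], [-0.0, 0.003, -1.0]]
wrist_force: [-0.2, -0.1, -3.6]
gripper_width: 0.407
gripper_force: 30.0
```

Request:
drive_tool([
  [0,-4.4,-24,0,0,0,0],
  [0,-4.4,-24,0,0,0,0],
  [0,-4.4,-24,0,0,0,0],
  [0,-4.4,-24,0,0,0,0],
  [0,-4.4,-24,0,0,0,0],
])

```text
time_s: 11.78
tcp_pos: [0.5469, -0.1167, 0.2084]
ee_rot: [[0.228, -0.974, -0.003], [-0.974, -0.228, 0.0], [-0.001, 0.003, -1.0]]
wrist_force: [0.6, 0.4, -3.6]
gripper_width: 0.414
gripper_force: 30.0
```

Request:
drive_tool([
  [0,-4.4,-24,0,0,0,0],
  [0,-4.4,-24,0,0,0,0],
  [0,-4,-23,0,0,0,0],
  [0,-3,-18,0,0,0,0],
  [0,-2,-10,0,0,0,0],
])

```text
time_s: 12.2
tcp_pos: [0.5289, -0.216, 0.2083]
ee_rot: [[0.226, -0.974, -0.003], [-0.974, -0.226, 0.0], [-0.001, 0.003, -1.0]]
wrist_force: [-0.1, 0.5, -3.4]
gripper_width: 0.413
gripper_force: 30.0
```

```bash
python3 - <<'E'
from h import *
p=capture('side'); w=cloud(p)
cv2.imwrite('pics/s3.png',p['frame'][:,:,::-1])
s=sense();print(s['tcp_pos'],s['joints'],s['gripper_force'])
for d in masks_of('book_grip',p)[:1]:
    q=w[d['region']]; q=q[~np.isnan(q[:,0])]; print(d['p'],d['xy'],np.percentile(q,[1,5,50,95,99],axis=0).round(3))
E
```

```text
[ 0.52899583 -0.21668847  0.20847952] [-6.02908452e+00  1.84375754e+01 -9.96482107e+00  2.88976765e-02
 -6.17766020e+01  1.90463372e+01] 29.964053051548944
0.87 [397.7, 181.6] [[ 0.495 -0.277  0.142]
 [ 0.497 -0.257  0.146]
 [ 0.515 -0.15   0.199]
 [ 0.54  -0.142  0.229]
 [ 0.552 -0.14   0.229]]
```

View pics/s3.png

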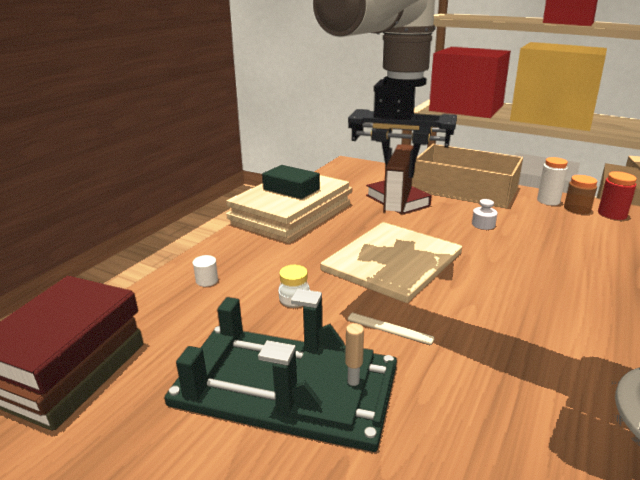

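Request:
drive_tool([
  [0,1,1,-8,0,0,0],
  [0,1,1,-20,0,0,0],
  [0,0,0,-25,0,0,0],
  [0,0,0,-25,0,0,0],
  [0,0,0,-16,0,0,0],
])

```text
time_s: 12.72
tcp_pos: [0.5317, -0.21, 0.1123]
ee_rot: [[0.23, -0.973, -0.004], [-0.973, -0.23, 0.002], [-0.002, 0.004, -1.0]]
wrist_force: [0.0, 1.0, -3.3]
gripper_width: 0.412
gripper_force: 30.0
```

Request:
drive_tool([
  [0,0,0,-10,0,0,0],
  [0,0,0,-6,0,0,0],
  [0,0,0,-4,0,0,0],
  [0,0,0,-2,0,0,0],
  [0,0,0,0,0,0,0],
])

```text
time_s: 13.13
tcp_pos: [0.5339, -0.2114, 0.094]
ee_rot: [[0.229, -0.973, 0.001], [-0.973, -0.229, -0.0], [0.0, -0.001, -1.0]]
wrist_force: [0.1, 0.6, -4.3]
gripper_width: 0.415
gripper_force: 30.0
```

Request:
drive_tool([
  [0,0,0,-1,0,0,0],
  [0,0,0,0,0,0,0],
  [0,0,0,0,0,0,0],
])

```text
time_s: 13.38
tcp_pos: [0.5337, -0.2117, 0.0932]
ee_rot: [[0.229, -0.973, 0.001], [-0.973, -0.229, -0.0], [0.0, -0.001, -1.0]]
wrist_force: [0.3, -0.4, -3.4]
gripper_width: 0.411
gripper_force: 30.0
```

Request:
drive_tool([
  [0,0,0,-1.5,0,0,0],
  [0,0,0,-1,0,0,0],
  [0,0,0,0,0,0,0],
])

```text
time_s: 13.63
tcp_pos: [0.5332, -0.2116, 0.0899]
ee_rot: [[0.229, -0.973, -0.0], [-0.973, -0.229, 0.0], [-0.0, 0.0, -1.0]]
wrist_force: [-0.2, -0.1, -4.1]
gripper_width: 0.411
gripper_force: 30.0
```

Request:
drive_tool([
  [0,0,0,-1,0,0,0],
  [0,0,0,0,0,0,0],
])

```text
time_s: 13.8
tcp_pos: [0.5333, -0.2116, 0.0889]
ee_rot: [[0.229, -0.973, -0.0], [-0.973, -0.229, 0.0], [-0.0, 0.0, -1.0]]
wrist_force: [-0.3, 0.9, -3.2]
gripper_width: 0.414
gripper_force: 30.0
```

Request:
drive_tool([
  [0,0,0,-0.8,0,0,0],
  [0,0,0,0,0,0,0],
])

```text
time_s: 13.97
tcp_pos: [0.5333, -0.2116, 0.0881]
ee_rot: [[0.229, -0.973, -0.0], [-0.973, -0.229, 0.0], [-0.0, 0.0, -1.0]]
wrist_force: [-0.0, 0.2, -4.6]
gripper_width: 0.415
gripper_force: 30.0
```

Not in contact yet; continue in sub-millimetre steps.

Request:
drive_tool([
  [0,0,0,-0.6,0,0,0],
  [0,0,0,0,0,0,0],
])

```text
time_s: 14.13
tcp_pos: [0.5334, -0.2115, 0.0876]
ee_rot: [[0.229, -0.973, -0.0], [-0.973, -0.229, 0.0], [-0.0, 0.0, -1.0]]
wrist_force: [-0.1, -0.0, -3.1]
gripper_width: 0.409
gripper_force: 30.0
```

Request:
drive_tool([
  [0,0,0,-0.5,0,0,0],
  [0,0,0,0,0,0,0],
])

```text
time_s: 14.3
tcp_pos: [0.5334, -0.2116, 0.0875]
ee_rot: [[0.229, -0.973, 0.0], [-0.973, -0.229, -0.0], [0.0, -0.0, -1.0]]
wrist_force: [-1.0, -0.1, -0.5]
gripper_width: 0.414
gripper_force: 30.0
```

Request:
drive_tool([
  [100,0,0,0,0,0,0],
  [100,0,0,0,0,0,0],
  [100,0,0,0,0,0,0],
  [100,0,0,0,0,0,0],
  [100,0,0,0,0,0,0],
])

```text
time_s: 14.72
tcp_pos: [0.5337, -0.2116, 0.0874]
ee_rot: [[0.229, -0.973, 0.001], [-0.973, -0.229, -0.0], [0.0, -0.001, -1.0]]
wrist_force: [-0.1, -0.6, 0.4]
gripper_width: 0.704
gripper_force: 0.0
```

Request:
drive_tool([
  [100,0,0,0,0,0,0],
  [100,0,0,0,0,0,0],
  [100,0,0,0,0,0,0],
  [100,0,0,0,0,0,0],
  [100,0,0,0,0,0,0],
])

```text
time_s: 15.13
tcp_pos: [0.5334, -0.2116, 0.0871]
ee_rot: [[0.229, -0.973, 0.0], [-0.973, -0.229, -0.0], [0.0, -0.0, -1.0]]
wrist_force: [-0.5, -0.1, -0.5]
gripper_width: 0.988
gripper_force: 0.0
```

Request:
drive_tool([
  [100,0,0,8,0,0,0],
  [100,0,0,20,0,0,0],
  [100,0,0,30,0,0,0],
  [100,0,0,35,0,0,0],
  [100,0,0,30,0,0,0],
])

```text
time_s: 15.55
tcp_pos: [0.5335, -0.2117, 0.2128]
ee_rot: [[0.229, -0.973, 0.001], [-0.973, -0.229, -0.001], [0.001, -0.001, -1.0]]
wrist_force: [0.4, -0.6, 0.2]
gripper_width: 0.997
gripper_force: 0.0
```

Request:
drive_tool([
  [100,-30,0,10,0,0,0],
  [100,-30,0,0,0,0,0],
  [100,-30,0,0,0,0,0],
  [100,-20,0,0,0,0,0],
  [100,0,0,0,0,0,0],
])

```text
time_s: 15.97
tcp_pos: [0.4195, -0.2113, 0.2211]
ee_rot: [[0.228, -0.974, -0.0], [-0.974, -0.228, 0.001], [-0.001, 0.0, -1.0]]
wrist_force: [0.5, -0.0, 0.4]
gripper_width: 0.998
gripper_force: 0.0
```

```bash
python3 - <<'E'
from h import *
p=capture('side'); w=cloud(p)
cv2.imwrite('pics/s4.png',p['frame'][:,:,::-1])
for d in masks_of('book_grip',p)[:1]:
    q=w[d['region']]; q=q[~np.isnan(q[:,0])]; print(d['p'],d['xy'],np.percentile(q,[1,5,50,95,99],axis=0).round(3))
s=sense();print(s['time_s'],s['tcp_pos'],np.abs(s['joint_velocities']).max())
E
```

```text
0.67 [390.8, 234.2] [[ 0.5   -0.276  0.022]
 [ 0.502 -0.262  0.027]
 [ 0.521 -0.148  0.084]
 [ 0.545 -0.138  0.107]
 [ 0.556 -0.136  0.108]]
16.0667 [ 0.42333839 -0.21174765  0.22130917] 1.9563003489739121
```

View pics/s4.png

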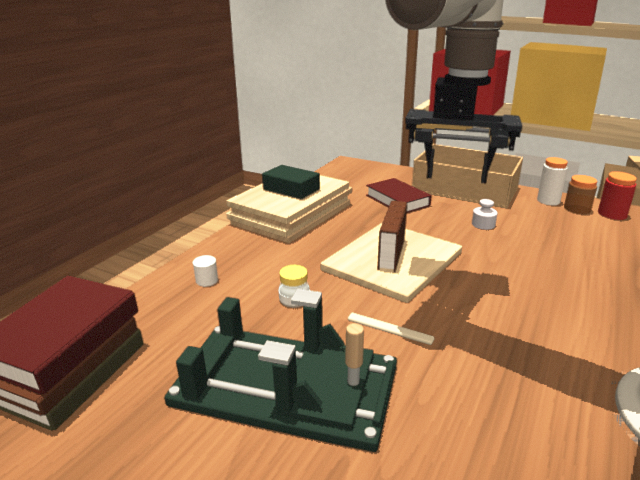

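The book stands upright in the middle of the board at about (392, 235). The jaw is still open, and the gripper is clear of everything.

```bash
python3 -c "
from station import *
print(finish_job())"
```

```text
the job is handed in; nothing more can be done
None
```

I slid the jaw open about 75 mm and set the book down spine up near the middle of the board, with the jaw left open and the gripper clear. The job was handed in at about 16 s, and no verdict came back.

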